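# Drop the matching drill plate over the studs of the drill jig

## Robot

A 6-joint arm with a two-finger parallel gripper is mounted at the origin on a cart in front of the work surface, level with it; the furniture and walls round the work are solid. World frame = base frame: x ahead of the robot, y to its left, z up, the work surface at z = 0. Lengths are in mm, angles in rad, forces in N, time in s.
With the tool pointing down it reaches from about 350 to 975 mm from the base axis. Payload 7.1 kg.
Tool frame: the origin (TCP) lies midway between the tips of the shut fingers; the grasp point (between the pads) lies ctrl.grip_point_offset behind it (ctrl.grip_point_offset is the distance from the TCP to the grasp point, in mm); z points along the fingers, y is the line along which they close (so a half turn about z gives the same grasp; the last joint's range is limited). The gripper opens to 88 mm and grips with 3 to 60 N. Pads are 20 mm wide; open, the fingers measure 115 mm over their backs; the gripper's body (75 mm by 178 mm) begins 61 mm behind the grasp point.
Start: joints at [1.244, 0.423, 1.63, -0, 1.089, -0.019], TCP at [189.32, 595.62, 222.675] pointing down, gripper open.
Joint ranges: [-3, 3], [-0.9, 2.11], [0.09, 2.58], [-1.31, 4.45], [0.11, 2.69], [-2.54, 2.54]. Speed limits (rad/s): [2.39, 2.39, 3.01, 3.14, 3.14, 3.14].

## Interface

Orientations are given as a rotation vector (axis times angle).
In Python, from workcell import ctrl, get_image, close_job, finder gives the robot as it stands.
- The arm moves only by the tool servo_tool, never from a script. Its argument "deltas" is a list of rows, each a list of 2 entries, a list of its own where there are three numbers: the shift along the tool's x, y, z in mm, then the turn, a rotation vector about the tool's x, y, z in rad. A call has 1 to 5 rows; each row is the pose to reach, as a shift and turn from the pose commanded when the call began, along the tool's axes at that moment; what a row does not reach only later rows make up. A row lasts 1/12 s, in which the tool goes at most 41.7 mm and 7.16 degrees, less where a joint would pass 70% of its speed; a pose out of reach is approached as far as the arm can. A call with a gripper value outside its range is refused whole. "grip" is the closure, from -1 (fully open) to 1 (shut), so that 0 is half open, set as the call begins (left out, the last holds). The fingers move at their own pace and stop on an object; the grip force is fixed at half the most. Time passes only in rows, so rows that repeat a pose let the fingers close. It gives the time, the measured TCP pose, the force, the opening and the grip force at its end, in the units of the state.
- ctrl.get_obs(): the state, without advancing time (a new reading comes with each control period).
- get_image(name): name is "scene" or "top" or "wrist"; returns a dict with "frame" (384x512x3 uint8, blue, green, red), "depth" (384x512 float32, mm along the optical axis (not along the pixel's ray), 0 where there is no reading), "K" (3x3 intrinsics, pixels), "pose" (4x4, takes a point from camera to world coordinates). Camera axes: x right, y down, z forward; pixel columns grow to the right and rows downward; lengths in mm; the calibration is good to about 2 mm. A picture is of the moment at which its call begins.
- close_job(): hands the job in; it is judged then, once.
Trained networks look in a picture, given as the dict that the camera call returned (one of the last four; its "shot" number tells which), for a name from the list of things; names that differ only in an ending like _2 or _b are one class to them, and where a whole thing is asked for, a point or a joint stands for the part that bears it (a point fixed in the world has none). Each returns a list of dicts, best first, with "score" (0 to 1); they miss things now and then, are a little off and sometimes report something else, mostly with a low value. They report only what shows in the picture. A call takes as long as a camera call. They do not tell look-alikes from the thing itself.
- finder.search_frame(query, picture): "rect" ([centre column, centre row, width, height] as shares, 0 to 1, of the picture: columns of its width, rows of its height, round what is visible of it).
- finder.silhouettes(query, picture): "mask" (384x512 bool, what is visible of it) and "rect" ([centre column, centre row, width, height] as shares, 0 to 1, of the picture: columns of its width, rows of its height, round what is visible of it).
The state is a dict: "t": time; "qpos": joint angles; "qvel": joint speeds; "joint_torque": joint torques, N m; "ee_pos": TCP position; "orientation": TCP orientation; "ft_force": force on the tool from outside, world axes, zero at the start; "moment": the same for the moment, N m; "width": finger opening in mm; "grasp_force": force on a finger pad.
Only numpy, scipy, OpenCV 4.12 (cv2) and the standard library are available. Lean on these libraries where they do the work, as an engineer would, in place of code of your own. Each camera call takes 0.05 s, during which the arm holds its last target. There are 200 camera calls.

## Task

Three drill plates with black grips lie on the bench. Take the one whose two holes are spaced like the two studs of the blue drill jig, lower it over the jig so that both studs come through its holes before you let go, and leave it lying flat and fully home on the jig's rest pads. Do not shift the other two plates or drop the plate from above the studs.

Things in the scene. Friction and masses are not known exactly. Their poses are not given: they have to be found in the camera images.
- jig: fixed blue base 80 (x) x 136 (y) x 12 mm; origin: centre of underside, z up. Steel studs at x = 0, y = -45 and +45 mm: 14 mm diameter to 28 mm above the origin, tapering to 6 mm at the tip, 48 mm up. Between them a brass blank (top 17 mm up) and four rest pads, tops 20 mm up: the underside of a plate that is home lies there. A plate may go on either way round.
- plate_wide: aluminium plate 56 (x) x 126 (y) x 6 mm lying flat, about 0.14 kg, black grip block on its middle (14 mm thick in x, 30 mm long in y, top 40 mm above the underside), two tiny brass bushings. Origin: centre of the underside, z up. The matching one: two 25 mm round holes near its ends, at y = -45 and +45 mm.
- plate_narrow: aluminium plate 56 (x) x 126 (y) x 6 mm lying flat, about 0.14 kg, black grip block on its middle (14 mm thick in x, 30 mm long in y, top 40 mm above the underside), two tiny brass bushings. Origin: centre of the underside, z up. A wrong one: two 25 mm round holes close to the grip, at y = -30 and +30 mm. Leave it.
- plate_single: aluminium plate 56 (x) x 126 (y) x 6 mm lying flat, about 0.14 kg, black grip block on its middle (14 mm thick in x, 30 mm long in y, top 40 mm above the underside), two tiny brass bushings. Origin: centre of the underside, z up. A wrong one: only one 25 mm round hole, at y = +45 mm. Leave it.
There are look-alikes about, which are no part of the job. Leave any purple look-alike of the plate_wide alone.

How it is judged:
By the outcome, as a careful person would: the job done as asked, in the order asked, and still so for the second after the job is handed in, with the robot touching nothing.
It also fails if it takes over 42 s, if anything falls off the work surface, if the arm or the gripper's body presses on something with over 40 N, if the wrist force passes 120 N, or if a joint passes its speed limit or range.

## Working session

There is one attempt and no reset: what is moved stays moved. The work goes in short steps, Python scripts to look and compute and a tool call to move; the robot and the scene stay as the last step left them, time stands still between calls to the robot, and variables do not carry over. Pictures are saved under pics/ and viewed, at most 10 in all, crops included, and the job is handed in when it is done.

Besides the shell and the picture viewer there is one more tool, called after "Call:" by a JSON object that holds its "fn" and its "kwargs", one argument or row to a line. servo_tool: Moves the arm, as the interface text tells. Its arguments: {"type":"object","properties":{"deltas":{"type":"array","items":{"type":"array"}},"grip":{"type":"number"}},"required":["deltas"]}

```bash
mkdir -p pics; ls
cat > h.py <<'E'
import numpy as np, cv2
from workcell import ctrl, get_image, close_job, finder
def world(p,u,v,z=None):
    K,T=p["K"],p["pose"]; u=np.asarray(u,float); v=np.asarray(v,float)
    r=np.stack([(u-K[0,2])/K[0,0],(v-K[1,2])/K[1,1],np.ones_like(u)],-1)
    if z is None:
        d=p["depth"][np.round(v).astype(int),np.round(u).astype(int)]
        return (r*d[...,None])@T[:3,:3].T+T[:3,3]
    w=r@T[:3,:3].T; s=(z-T[2,3])/w[...,2]
    return w*s[...,None]+T[:3,3]
E
python3 - <<'E'
from h import *
p=get_image("top"); q=get_image("scene")
cv2.imwrite("pics/top1.png",p["frame"]);cv2.imwrite("pics/scene1.png",q["frame"])
for n in ["jig","plate_wide","plate_narrow","plate_single"]:
    for r in finder.silhouettes(n,p)[:6]:
        m=r["mask"]; v,u=np.nonzero(m); w=world(p,u,v); 
        rc=cv2.minAreaRect(w[:,:2].astype(np.float32))
        print(n,round(r["score"],2),np.round(u.mean()),np.round(v.mean()),rc,np.round(np.median(w,0)),m.sum())
print(p["pose"].round(3),p["K"].round(1)); print(ctrl.get_obs(),ctrl.grip_point_offset)
E
```

```text
pics
jig 0.85 181.0 171.0 ((504.6683349609375, 246.60116577148438), (292.8973388671875, 118.16084289550781), 62.35455322265625) [536. 308.  14.] 2012
plate_wide 0.64 258.0 185.0 ((478.98956298828125, 134.00390625), (59.41872024536133, 190.1703338623047), 81.4394302368164) [507. 131.   8.] 1157
plate_wide 0.58 166.0 243.0 ((361.3296203613281, 279.871337890625), (258.9361877441406, 92.80162811279297), 79.93119049072266) [372. 337.   8.] 1224
plate_narrow 0.57 302.0 194.0 ((453.69708251953125, 47.8521728515625), (106.7190170288086, 212.19606018066406), 62.40778350830078) [490.  28.   8.] 1112
plate_narrow 0.57 258.0 184.0 ((479.22772216796875, 134.11785888671875), (57.56473159790039, 190.78050231933594), 83.89289855957031) [509. 130.   8.] 1131
plate_single 0.75 344.0 190.0 ((440.2742614746094, -8.32684326171875), (124.33654022216797, 300.3301696777344), 42.604610443115234) [499. -69.   8.] 1255
[[ 1.90000e-02 -9.94000e-01  1.10000e-01  3.84381e+02]
 [-1.00000e+00 -2.00000e-02 -6.00000e-03  1.44285e+02]
 [ 8.00000e-03 -1.10000e-01 -9.94000e-01  9.61456e+02]
 [ 0.00000e+00  0.00000e+00  0.00000e+00  1.00000e+00]] [[413.5   0.  254.4]
 [  0.  413.5 192.9]
 [  0.    0.    1. ]]
{'t': 0.3, 'qpos': array([ 1.24403884e+00,  4.23371297e-01,  1.63019466e+00, -9.95408953e-06,
        1.08860558e+00, -1.89895265e-02]), 'qvel': array([ 6.13492170e-04, -1.86259286e-03, -1.62570488e-05,  4.74203192e-05,
       -4.07363556e-04, -3.02290184e-04]), 'joint_torque': array([ 2.76235687e-04, -5.44065821e+01, -2.73540580e+01,  6.42799214e-02,
        2.04985397e-02, -1.26990185e-04]), 'ee_pos': array([189.23384151, 595.43302692, 222.38961466]), 'orientation': array([-4.81513914e-01, -3.10438027e+00,  8.98115198e-04]), 'ft_force': array([ 0.42934006, -0.35984052,  0.50556103]), 'moment': array([-0.03124255, -0.02366741,  0.04187223]), 'grasp_force': 0.0, 'width': 87.60780954984094} 18.700000000000003
```

View pics/top1.png

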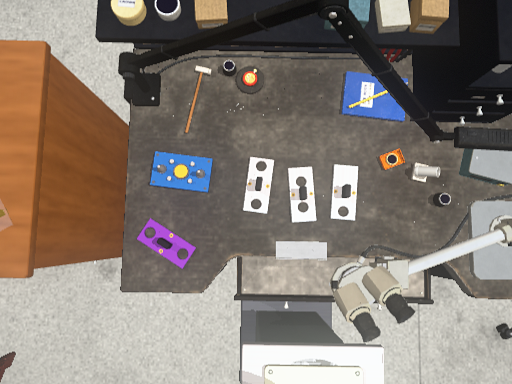

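View pics/scene1.png

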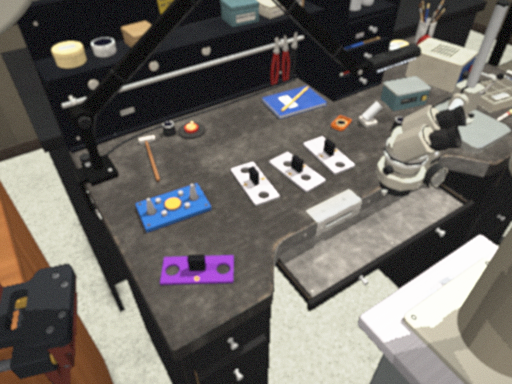

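The top view shows the blue jig at (181,171) with its long axis sideways. The white plates are at (258,185) with holes at the ends (wide), (302,194) with holes close to the grip (narrow) and (344,192) with one hole (single). The purple look-alike is at (166,243). Next I measure the wide plate and the jig.

Run:
```python
from h import *
p=get_image("top"); f=p["frame"].astype(int); 
hsv=cv2.cvtColor(p["frame"],cv2.COLOR_BGR2HSV)
def roi(m,c0,c1,r0,r1):
    o=np.zeros(m.shape,np.uint8); o[r0:r1,c0:c1]=m[r0:r1,c0:c1]; return o
pl=roi((hsv[...,1]<60)&(hsv[...,2]>150),238,279,150,220)
jg=roi((hsv[...,0]>95)&(hsv[...,0]<125)&(hsv[...,1]>120),140,222,145,200)
for m,z in((pl,6),(jg,12)):
    c=max(cv2.findContours(m,cv2.RETR_EXTERNAL,cv2.CHAIN_APPROX_NONE)[0],key=cv2.contourArea)[:,0]
    w=world(p,c[:,0],c[:,1],z)
    print(cv2.minAreaRect(w[:,:2].astype(np.float32)))
# holes in plate: dark blobs inside
fill=np.zeros_like(pl); c=max(cv2.findContours(pl,cv2.RETR_EXTERNAL,cv2.CHAIN_APPROX_NONE)[0],key=cv2.contourArea); cv2.drawContours(fill,[c],-1,1,-1)
n,l,s,ce=cv2.connectedComponentsWithStats(((fill>0)&(pl==0)).astype(np.uint8))
for i in range(1,n):
    if s[i,4]>20: print(s[i],ce[i],world(p,ce[i,0],ce[i,1],6.))
# studs: depth-high points
v,u=np.mgrid[145:200,140:222]; w=world(p,u.ravel(),v.ravel()); k=w[:,2]>26
for i in np.argsort(-w[:,2])[:0]: pass
print(np.c_[u.ravel()[k],v.ravel()[k],w[k].round()])
big=cv2.resize(p["frame"][140:260,135:365],None,fx=3.4,fy=3.4,interpolation=cv2.INTER_CUBIC); cv2.imwrite("pics/c.png",big)
for x in (np.r_[0:0],): pass
print(sorted(set(p["depth"][145:215,240:280][p["depth"][145:215,240:280]>0].round().astype(int)))[:5])
```

```text
((510.13348388671875, 130.0241241455078), (57.10683059692383, 128.7063446044922), 83.44866180419922)
((536.4912719726562, 309.70880126953125), (136.13624572753906, 80.72080993652344), 83.7842788696289)
[256 161  11  10  81] [260.75308642 165.71604938] [554.65614517 124.92085127   6.        ]
[255 177   8  14  84] [258.27380952 183.55952381] [512.3919458  129.95562874   6.        ]
[251 199  10  10  82] [255.68292683 203.59756098] [465.42322581 135.10381241   6.        ]
[[173. 147. 384. 144. 961.]
 [207. 147. 384. 144. 961.]
 [218. 148. 384. 144. 961.]
 [151. 152. 384. 144. 961.]
 [162. 152. 384. 144. 961.]
 [178. 153. 384. 144. 961.]
 [165. 155. 384. 144. 961.]
 [166. 155. 384. 144. 961.]
 [190. 158. 384. 144. 961.]
 [212. 161. 384. 144. 961.]
 [191. 162. 556. 285.  26.]
 [211. 162. 384. 144. 961.]
 [158. 165. 544. 355.  49.]
 [159. 165. 544. 353.  50.]
 [160. 165. 544. 351.  48.]
 [161. 165. 545. 350.  43.]
 [162. 165. 547. 349.  35.]
 [157. 166. 541. 357.  50.]
 [158. 166. 542. 355.  49.]
 [159. 166. 541. 352.  51.]
 [160. 166. 542. 351.  48.]
 [161. 166. 543. 350.  41.]
 [162. 16
[... 1047 characters left out ...]
.  48.]
 [200. 172. 531. 262.  45.]
 [201. 172. 532. 260.  38.]
 [202. 172. 533. 259.  31.]
 [159. 173. 384. 144. 961.]
 [197. 173. 529. 269.  38.]
 [198. 173. 529. 266.  41.]
 [199. 173. 529. 264.  43.]
 [200. 173. 529. 262.  39.]
 [201. 173. 530. 260.  37.]
 [202. 173. 531. 259.  30.]
 [198. 174. 527. 267.  37.]
 [199. 174. 527. 265.  37.]
 [200. 174. 527. 262.  37.]
 [201. 174. 528. 261.  32.]
 [199. 175. 526. 265.  31.]
 [200. 175. 526. 263.  30.]
 [197. 177. 384. 144. 961.]
 [162. 189. 384. 144. 961.]
 [168. 189. 384. 144. 961.]
 [195. 190. 384. 144. 961.]
 [220. 193. 384. 144. 961.]
 [162. 197. 384. 144. 961.]]
[np.int64(924), np.int64(925), np.int64(926), np.int64(927), np.int64(928)]
```

View pics/c.png

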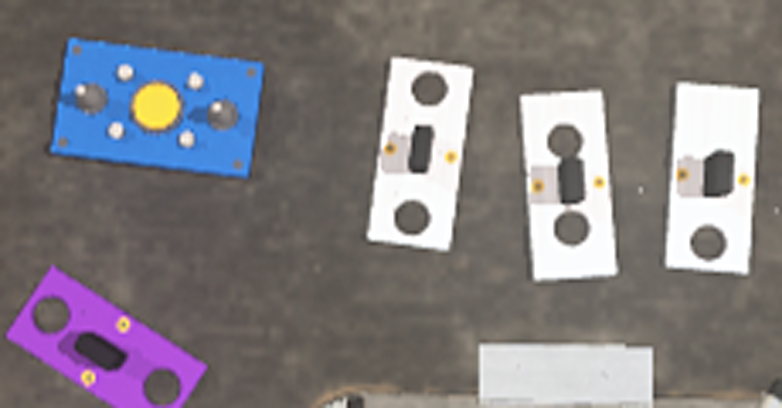

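Run:
```python
from h import *
p=get_image("top")
v,u=np.mgrid[0:384:16,0:512:20]; w=world(p,u,v); ok=p["depth"][v,u]>0
for i in range(v.shape[0]): print(v[i,0],' '.join(f"{int(z):5d}" if o else "    ." for z,o in zip(w[i,:,2],ok[i])))
print(world(p,np.array([40,120,5,330,440,230,130]),np.array([280,280,210,10,135,35,65])).round())
```

```text
0  -796  -802  -795  -796  -793   235   262   264   256   234   268   267   232   233   232   391   412   424   277   260   259   286   294   236   301   353
16  -806  -801  -803  -797  -800   231   262   247   237   234   267   269   233   350   357   360   390   400   278   257   260   285   292   236   300   351
32  -786  -802  -799  -801  -800   232   235   233   233   234   280   303   303   231   233   235   233   371   373   236   234   233   233   232   297   351
48   145   145   145  -797  -796  -796  -801     5   227   240   243    13    12    12    14    14    13    13   340    12   217   216   221   229   297   353
64   146   147   146    52  -796  -792   168   165     2     1    -1     2     0     1     1     1     2     1     2   314     3    54   151   228   294   255
80   148   148   146    46   -57  -799  -792    88    11    -1    10     3     8     5     2     0     0     1    13   265   278    49   145   226   231   230
96   148   146   144    39   -66  -797  -800    21     0     2    -1     0     2     2     0     2     0     1    10    12   240    47   142   177 
[... 2179 characters left out ...]
  -494  -498  -499  -801   221  -800   211  -799  -802  -801  -795  -799
336  -796  -794  -798  -792  -801  -798  -799  -796  -802  -801  -801  -797  -708  -252  -253  -262  -261  -794  -791  -796  -800  -795  -793  -795  -797  -792
352  -793  -797  -791  -792  -796  -796  -803  -798  -792  -799  -801  -791  -704     1     3     2     .     1     4     3  -795  -800  -807  -796     .  -788
368   334  -787  -801  -802  -789  -801  -790  -800  -793  -803  -798  -793  -693     2    14    12    12    13     9     0  -803  -796  -805  -795  -796  -792
[[ 197. 1017. -793.]
 [ 204.  684. -787.]
 [ 431.  625.  153.]
 [ 707.   39.  411.]
 [ 601. -236.  142.]
 [ 727.  187.  294.]
 [ 723.  392.  169.]]
```

Call:
{"fn": "servo_tool", "kwargs": {
  "deltas": [
    [[-30, -23, 0], [0, 0, 0]],
    [[-60, -46, 0], [0, 0, 0]],
    [[-90, -69, 0], [0, 0, 0]],
    [[-120, -92, 0], [0, 0, 0]],
    [[-150, -115, 0], [0, 0, 0]]
  ],
  "grip": 0
}}

```text
t: 0.82
ee_pos: [298.0, 439.2, 222.8]
orientation: [0.481, 3.104, 0.0]
ft_force: [0.8, 0.7, 0.4]
width: 58.1
grasp_force: 0.0
```

Call:
{"fn": "servo_tool", "kwargs": {
  "deltas": [
    [[-30, -23, 0], [0, 0, -0.04]],
    [[-60, -46, 0], [0, 0, -0.08]],
    [[-90, -69, 0], [0, 0, -0.12]],
    [[-120, -92, 0], [0, 0, -0.16]],
    [[-150, -115, 0], [0, 0, -0.193]]
  ]
}}

```text
t: 1.23
ee_pos: [406.3, 284.0, 223.0]
orientation: [0.177, 3.136, 0.001]
ft_force: [0.0, -0.0, -0.0]
width: 43.9
grasp_force: 0.0
```

```bash
cat >> h.py <<'E'
from scipy.spatial.transform import Rotation as Ro
def delta(xyz,yaw_deg):
    "tool-frame shift and turn to bring TCP to xyz, tool y axis at yaw (deg), pointing down"
    o=ctrl.get_obs(); R=Ro.from_rotvec(o["orientation"]); a=np.radians(yaw_deg)
    y=np.array([np.cos(a),np.sin(a),0]); z=np.array([0,0,-1.]); G=Ro.from_matrix(np.c_[np.cross(y,z),y,z])
    yy=R.as_matrix()[:,1]
    print("t",round(o["t"],2),"tcp",o["ee_pos"].round(1),"yaw",np.degrees(np.arctan2(yy[1],yy[0])).round(2),"w",round(o["width"],1),"F",o["ft_force"].round(1),"q",o["qpos"].round(2))
    print("shift",R.inv().apply(np.array(xyz)-o["ee_pos"]).round(1),"turn",(R.inv()*G).as_rotvec().round(3))
E
python3 -c "
from h import *
delta([510,130,120],83.45)"
```

```text
t 1.23 tcp [406.3 284.  223. ] yaw 83.55 w 43.9 F [ 0. -0. -0.] q [ 0.59  0.23  1.91 -0.    1.   -0.87]
shift [-120.3 -141.4  103. ] turn [0.    0.    0.002]
```

Call:
{"fn": "servo_tool", "kwargs": {
  "deltas": [
    [[-24, -28, 0], [0, 0, 0]],
    [[-48, -56, 10], [0, 0, 0]],
    [[-72, -84, 20], [0, 0, 0]],
    [[-96, -112, 40], [0, 0, 0]],
    [[-120, -141, 60], [0, 0, 0]]
  ]
}}

```text
t: 1.65
ee_pos: [509.5, 131.1, 163.4]
orientation: [0.18, 3.134, 0.001]
ft_force: [1.2, 0.8, 1.1]
width: 43.9
grasp_force: 0.0
```

Call:
{"fn": "servo_tool", "kwargs": {
  "deltas": [
    [[0, 0, 0], [0, 0, 0]],
    [[0, 0, 0], [0, 0, 0]]
  ]
}}

```text
t: 1.82
ee_pos: [508.1, 130.9, 162.2]
orientation: [-0.186, -3.134, 0.001]
ft_force: [-0.4, 0.5, 0.3]
width: 44.0
grasp_force: 0.0
```

Run:
```python
from h import *
p=get_image("wrist"); cv2.imwrite("pics/w1.png",p["frame"])
for r in finder.silhouettes("plate_wide",p)[:3]:
    v,u=np.nonzero(r["mask"]); w=world(p,u,v); print(r["score"],r["rect"],np.median(w,0).round(1),cv2.minAreaRect(w[abs(w[:,2]-6)<4][:,:2].astype(np.float32)))
delta([510,130,12],83.45)
```

```text
0.74 [0.8932, 0.0738, 0.2137, 0.1477] [391.  340.3   5.9] ((384.0654296875, 336.60693359375), (108.91957092285156, 36.653350830078125), 58.58032989501953)
t 1.92 tcp [507.9 132.9 163.5] yaw 83.4 w 43.8 F [ 0.4 -0.4  0.6] q [ 0.23  0.36  1.9   0.    0.89 -1.22]
shift [ -2.5  -2.7 151.5] turn [ 0.    -0.    -0.001]
```

View pics/w1.png

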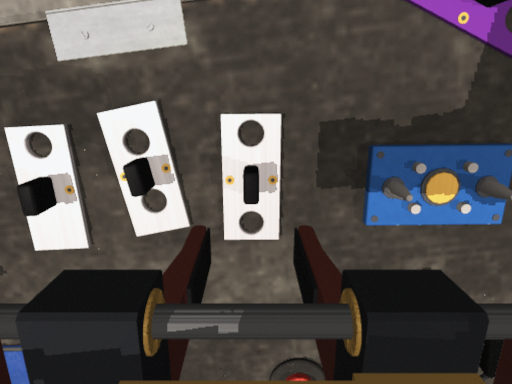

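The wrist view shows the wide plate centred under the gripper, with holes at (251,132) and (251,222) and the grip at (251,185). The jig is at (440,186). I measure the holes and studs again from here.

Run:
```python
from h import *
p=get_image("wrist"); hsv=cv2.cvtColor(p["frame"],cv2.COLOR_BGR2HSV)
pl=((hsv[...,1]<60)&(hsv[...,2]>150)).astype(np.uint8); pl[:,:205]=0; pl[:,295:]=0; pl[:100]=0; pl[245:]=0
c=max(cv2.findContours(pl,cv2.RETR_EXTERNAL,cv2.CHAIN_APPROX_NONE)[0],key=cv2.contourArea)
w=world(p,c[:,0,0],c[:,0,1],6.); print("plate",cv2.minAreaRect(w[:,:2].astype(np.float32)))
fill=cv2.drawContours(np.zeros_like(pl),[c],-1,1,-1)
n,l,s,ce=cv2.connectedComponentsWithStats(((fill>0)&(pl==0)).astype(np.uint8))
for i in range(1,n):
    if s[i,4]>60: print(s[i],world(p,ce[i,0],ce[i,1],6.).round(1))
jg=((hsv[...,0]>95)&(hsv[...,0]<125)&(hsv[...,1]>120)).astype(np.uint8); jg[:130]=0; jg[240:]=0; jg[:,:350]=0
c=max(cv2.findContours(jg,cv2.RETR_EXTERNAL,cv2.CHAIN_APPROX_NONE)[0],key=cv2.contourArea)
w=world(p,c[:,0,0],c[:,0,1],12.); print("jig",cv2.minAreaRect(w[:,:2].astype(np.float32)))
for k in range(4): o=ctrl.get_obs(); print(o["ee_pos"].round(1))
```

```text
plate ((512.1077270507812, 129.0316619873047), (56.70746994018555, 126.1917724609375), 83.49156188964844)
[236 120  26  26 534] [466.6 134.2   6. ]
[241 165  16  39 589] [516.4 128.4   6. ]
[223 175   9   9  65] [509.3 108.2   6. ]
[266 175   9  10  74] [514.1 150.    6. ]
[237 211  24  22 423] [555.8 123.8   6. ]
jig ((537.1947021484375, 307.1463317871094), (138.28250122070312, 80.62857055664062), 83.94355773925781)
[507.9 133.4 163.8]
[507.9 133.4 163.8]
[507.9 133.4 163.8]
[507.9 133.4 163.8]
```

Call:
{"fn": "servo_tool", "kwargs": {
  "deltas": [
    [[-2.5, -2.2, 30], [0, 0, 0]],
    [[-2.5, -2.2, 60], [0, 0, 0]],
    [[-2.5, -2.2, 90], [0, 0, 0]],
    [[-2.5, -2.2, 115], [0, 0, 0]],
    [[-2.5, -2.2, 130], [0, 0, 0]]
  ]
}}

```text
t: 2.38
ee_pos: [508.9, 131.5, 31.8]
orientation: [-0.176, -3.135, 0.0]
ft_force: [-0.9, 0.2, -0.4]
width: 43.8
grasp_force: 0.0
```

Call:
{"fn": "servo_tool", "kwargs": {
  "deltas": [
    [[0, 0, 10], [0, 0, 0]],
    [[0, 0, 19], [0, 0, 0]],
    [[0, 0, 19], [0, 0, 0]]
  ]
}}

```text
t: 2.63
ee_pos: [509.7, 130.9, 13.7]
orientation: [-0.178, -3.136, 0.0]
ft_force: [0.2, -0.7, 0.8]
width: 43.8
grasp_force: 0.0
```

Call:
{"fn": "servo_tool", "kwargs": {
  "deltas": [
    [[0, 0, 0], [0, 0, 0]],
    [[0, 0, 0], [0, 0, 0]],
    [[0, 0, 0], [0, 0, 0]],
    [[0, 0, 0], [0, 0, 0]],
    [[0, 0, 0], [0, 0, 0]]
  ],
  "grip": 1
}}

```text
t: 3.05
ee_pos: [510.7, 130.2, 14.9]
orientation: [0.18, 3.135, 0.0]
ft_force: [0.0, -1.6, 1.0]
width: 14.1
grasp_force: 0.7
```

Call:
{"fn": "servo_tool", "kwargs": {
  "deltas": [
    [[0, 0, 0], [0, 0, 0]],
    [[0, 0, 0], [0, 0, 0]]
  ]
}}

```text
t: 3.22
ee_pos: [510.6, 130.2, 14.9]
orientation: [0.18, 3.136, 0.0]
ft_force: [-0.9, -0.3, 6.2]
width: 13.7
grasp_force: 30.0
```

Call:
{"fn": "servo_tool", "kwargs": {
  "deltas": [
    [[0, 0, -10], [0, 0, 0]],
    [[0, 0, -30], [0, 0, 0]],
    [[0, 0, -55], [0, 0, 0]],
    [[0, 0, -80], [0, 0, 0]],
    [[0, 0, -95], [0, 0, 0]]
  ]
}}

```text
t: 3.63
ee_pos: [510.8, 130.3, 111.8]
orientation: [0.18, 3.135, 0.001]
ft_force: [0.6, 0.4, -1.8]
width: 14.0
grasp_force: 30.0
```

Call:
{"fn": "servo_tool", "kwargs": {
  "deltas": [
    [[-0.5, 18, 0], [0, 0, 0.08]],
    [[-1, 45, 0], [0, 0, 0.18]],
    [[-2, 75, 0], [0, 0, 0.29]],
    [[-3, 105, 0], [0, 0, 0.4]],
    [[-4, 135, 0], [0, 0, 0.51]]
  ]
}}

```text
t: 4.05
ee_pos: [529.5, 264.9, 109.8]
orientation: [-0.974, -2.986, 0.0]
ft_force: [0.4, -0.1, -0.9]
width: 13.7
grasp_force: 30.0
```

```bash
python3 -c "
from h import *
delta([536.8,308.5,108],-6.1)"
```

```text
t 4.05 tcp [529.5 264.9 109.8] yaw 53.86 w 13.7 F [ 0.4 -0.1 -0.9] q [ 0.44  0.52  1.78 -0.    0.84 -0.5 ]
shift [19.8 39.5  1.8] turn [-0.     0.     1.046]
```

Call:
{"fn": "servo_tool", "kwargs": {
  "deltas": [
    [[4.3, 8.1, 0], [0, 0, 0.11]],
    [[8.6, 16.3, 0], [0, 0, 0.22]],
    [[12.9, 24.4, 0], [0, 0, 0.33]],
    [[17.2, 32.6, 0], [0, 0, 0.44]],
    [[21.5, 40.7, 0], [0, 0, 0.55]]
  ]
}}

```text
t: 4.47
ee_pos: [535.7, 309.8, 109.5]
orientation: [-1.748, -2.61, 0.001]
ft_force: [0.7, -0.1, -2.3]
width: 13.9
grasp_force: 30.0
```

Call:
{"fn": "servo_tool", "kwargs": {
  "deltas": [
    [[0, 0, 0], [0, 0, 0.11]],
    [[0, 0, 0], [0, 0, 0.22]],
    [[0, 0, 0], [0, 0, 0.33]],
    [[0, 0, 0], [0, 0, 0.43]],
    [[0, 0, 0], [0, 0, 0.503]]
  ]
}}

```text
t: 4.88
ee_pos: [535.6, 309.2, 109.5]
orientation: [-2.342, -2.093, 0.001]
ft_force: [0.3, -0.0, -1.2]
width: 13.7
grasp_force: 30.0
```

Call:
{"fn": "servo_tool", "kwargs": {
  "deltas": [
    [[0, 0, 0], [0, 0, 0]],
    [[0, 0, 0], [0, 0, 0]]
  ]
}}

```text
t: 5.05
ee_pos: [535.8, 309.2, 109.4]
orientation: [-2.335, -2.102, 0.001]
ft_force: [-0.2, 0.3, -1.4]
width: 13.9
grasp_force: 30.0
```

Run:
```python
from h import *
delta([536.8,308.5,30],-6.1)
p=get_image("wrist"); q=get_image("top"); 
a=cv2.resize(q["frame"][130:220,120:240],(512,384),interpolation=cv2.INTER_CUBIC)
cv2.imwrite("pics/w2.png",cv2.resize(np.hstack([p["frame"],a]),(800,300)))
```

```text
t 5.05 tcp [535.8 309.2 109.4] yaw -6.0 w 13.9 F [-0.2  0.3 -1.4] q [ 0.5   0.56  1.71 -0.    0.87  0.61]
shift [-0.6  1.1 79.4] turn [-0.     0.     0.002]
```

View pics/w2.png

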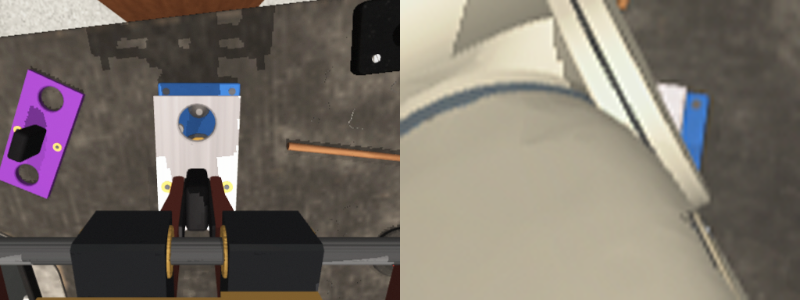

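Through the front hole at (197,122) the wrist view shows a stud tip. The plate hangs over the jig, parallel to it. I check the hole against the stud numerically before lowering.

Run:
```python
from h import *
p=get_image("wrist"); f=p["frame"]; hsv=cv2.cvtColor(f,cv2.COLOR_BGR2HSV)
v,u=np.mgrid[90:260,180:330]; w=world(p,u.ravel(),v.ravel()); k=(w[:,2]>60)
m=np.zeros(f.shape[:2],np.uint8); m[v.ravel()[k],u.ravel()[k]]=1
n,l,s,c=cv2.connectedComponentsWithStats(1-m[115:200,200:305])
for i in range(1,n):
    if s[i,4]>300: print(s[i],c[i]+[200,115],world(p,c[i,0]+200,c[i,1]+115,101.))
k=(m>0); vv,uu=np.nonzero(k); ww=world(p,uu,vv); print("plate z",np.percentile(ww[:,2],[10,50,90]))
W=w[(w[:,2]>25)&(w[:,2]<60)]; U=np.c_[u.ravel(),v.ravel()][(w[:,2]>25)&(w[:,2]<60)]
o=np.argsort(-W[:,2])[:40]; print(np.c_[U[o],W[o].round(1)][::2])
cv2.imwrite("pics/w3.png",cv2.resize(f[110:210,190:320],None,fx=6,fy=6,interpolation=cv2.INTER_CUBIC))
```

```text
[  0   0 105   7 730] [251.94794521 118.00958904] [543.6411209  373.63165961 101.        ]
[  29   19   46   45 1643] [251.39926963 155.84966525] [541.37546579 354.74278102 101.        ]
plate z [ 99.63331373 100.63639347 133.20972675]
[[255.  145.  543.5 352.8  49.6]
 [255.  143.  543.6 354.   48.9]
 [257.  146.  544.8 351.8  48.7]
 [254.  140.  543.2 356.   48.5]
 [254.  142.  543.  354.7  48.4]
 [254.  144.  542.9 353.3  48.4]
 [257.  141.  545.1 355.1  48.3]
 [253.  145.  542.2 352.7  48.3]
 [253.  142.  542.4 354.7  48.3]
 [253.  141.  542.4 355.4  48.2]
 [258.  143.  545.6 353.7  48.1]
 [257.  142.  545.  354.4  48.1]
 [255.  144.  543.6 353.2  48. ]
 [256.  141.  544.4 355.1  48. ]
 [252.  143.  541.6 354.1  48. ]
 [252.  145.  541.5 352.7  47.9]
 [258.  142.  545.7 354.3  47.9]
 [254.  147.  542.7 351.3  47.9]
 [256.  139.  544.6 356.4  47.8]
 [257.  143.  545.  353.7  47.8]]
```

View pics/w3.png

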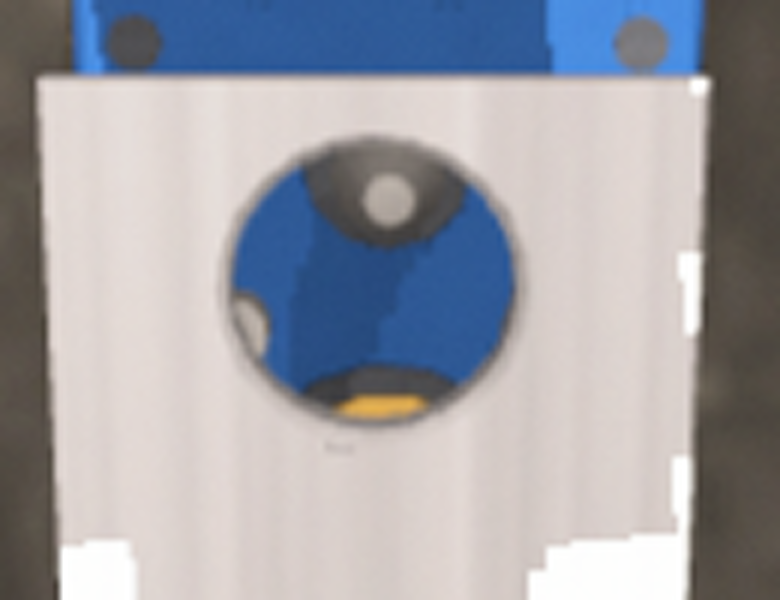

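The stud tip sits at (543.5, 353.8) and the hole at (541.4, 354.7). I correct by about 2 mm while lowering.

Call:
{"fn": "servo_tool", "kwargs": {
  "deltas": [
    [[-0.5, 1.6, 10], [0, 0, 0]],
    [[-0.5, 1.6, 25], [0, 0, 0]],
    [[-0.5, 1.6, 38], [0, 0, 0]],
    [[-0.5, 1.6, 45], [0, 0, 0]],
    [[-0.5, 1.6, 50], [0, 0, 0]]
  ]
}}

```text
t: 5.62
ee_pos: [536.8, 308.2, 57.5]
orientation: [-2.336, -2.099, 0.004]
ft_force: [0.3, -0.3, -2.0]
width: 13.9
grasp_force: 30.0
```

Call:
{"fn": "servo_tool", "kwargs": {
  "deltas": [
    [[0, 0, 4], [0, 0, 0]],
    [[0, 0, 8], [0, 0, 0]],
    [[0, 0, 11], [0, 0, 0]],
    [[0, 0, 13], [0, 0, 0]],
    [[0, 0, 15], [0, 0, 0]]
  ]
}}

```text
t: 6.03
ee_pos: [537.8, 308.9, 44.4]
orientation: [2.337, 2.099, 0.001]
ft_force: [-0.4, -0.3, -2.4]
width: 13.7
grasp_force: 30.0
```

Run:
```python
from h import *
delta([537.5,308,34],-6.1)
p=get_image("wrist"); f=p["frame"]
v,u=np.mgrid[90:260,180:330]; w=world(p,u.ravel(),v.ravel()); print(np.percentile(w[:,2],[10,30,50,70]).round(1))
cv2.imwrite("pics/w4.png",cv2.resize(f[90:240,160:340],None,fx=4,fy=4,interpolation=cv2.INTER_CUBIC))
```

```text
t 6.03 tcp [537.8 308.9  44.4] yaw -6.13 w 13.7 F [-0.4 -0.3 -2.4] q [0.5  0.65 1.73 0.   0.76 0.61]
shift [-0.9 -0.2 10.4] turn [ 0. -0. -0.]
[-0.1 11.6 34.2 35.5]
```

View pics/w4.png

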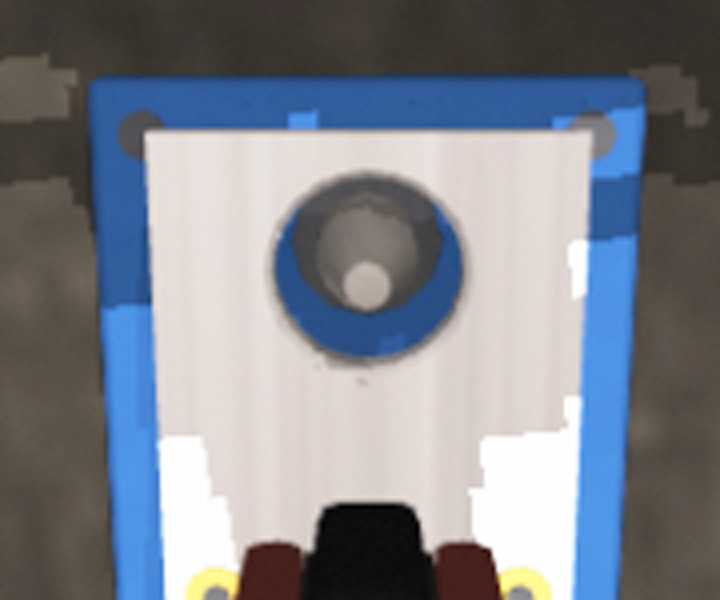

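The stud at (366,265) comes through the hole, centred sideways. Plate top is at z≈35, so there is about 9 mm to go.

Call:
{"fn": "servo_tool", "kwargs": {
  "deltas": [
    [[0, 0, 3], [0, 0, 0]],
    [[0, 0, 6], [0, 0, 0]],
    [[0, 0, 8], [0, 0, 0]],
    [[0, 0, 8.5], [0, 0, 0]],
    [[0, 0, 8.5], [0, 0, 0]]
  ]
}}

```text
t: 6.5
ee_pos: [537.4, 308.7, 35.5]
orientation: [-2.337, -2.099, 0.001]
ft_force: [-0.5, -0.1, -0.4]
width: 13.6
grasp_force: 30.0
```

Call:
{"fn": "servo_tool", "kwargs": {
  "deltas": [
    [[0, 0, 0.5], [0, 0, 0]],
    [[0, 0, 1], [0, 0, 0]],
    [[0, 0, 1], [0, 0, 0]]
  ]
}}

```text
t: 6.75
ee_pos: [537.7, 308.8, 35.0]
orientation: [2.337, 2.099, 0.0]
ft_force: [-0.6, 0.0, -0.0]
width: 13.8
grasp_force: 30.0
```

Call:
{"fn": "servo_tool", "kwargs": {
  "deltas": [
    [[0, 0, 0.5], [0, 0, 0]],
    [[0, 0, 0.8], [0, 0, 0]],
    [[0, 0, 0.8], [0, 0, 0]]
  ]
}}

```text
t: 7.0
ee_pos: [537.7, 308.8, 34.9]
orientation: [2.337, 2.099, 0.001]
ft_force: [-2.9, -0.7, 7.2]
width: 13.6
grasp_force: 30.0
```

Contact at about 7 N, so it is home. I release and go up.

Call:
{"fn": "servo_tool", "kwargs": {
  "deltas": [
    [[0, 0, 0], [0, 0, 0]],
    [[0, 0, 0], [0, 0, 0]],
    [[0, 0, 0], [0, 0, 0]],
    [[0, 0, 0], [0, 0, 0]],
    [[0, 0, 0], [0, 0, 0]]
  ],
  "grip": 0
}}

```text
t: 7.42
ee_pos: [537.6, 308.8, 33.9]
orientation: [2.337, 2.099, -0.0]
ft_force: [0.3, 0.1, 0.5]
width: 42.5
grasp_force: 0.0
```

Call:
{"fn": "servo_tool", "kwargs": {
  "deltas": [
    [[0, 0, -10], [0, 0, 0]],
    [[0, 0, -30], [0, 0, 0]],
    [[0, 0, -55], [0, 0, 0]],
    [[0, 0, -80], [0, 0, 0]],
    [[0, 0, -100], [0, 0, 0]]
  ]
}}

```text
t: 7.83
ee_pos: [538.0, 309.0, 136.4]
orientation: [2.337, 2.099, 0.002]
ft_force: [0.4, 0.4, -0.7]
width: 43.9
grasp_force: 0.0
```

Call:
{"fn": "servo_tool", "kwargs": {
  "deltas": [
    [[0, -20, 0], [0, 0, 0]],
    [[0, -45, 0], [0, 0, 0]],
    [[0, -70, 0], [0, 0, 0]],
    [[0, -70, 0], [0, 0, 0]],
    [[0, -70, 0], [0, 0, 0]]
  ]
}}

```text
t: 8.25
ee_pos: [467.3, 316.5, 134.8]
orientation: [2.336, 2.101, 0.001]
ft_force: [-0.5, 0.1, 0.1]
width: 43.7
grasp_force: 0.0
```

Run:
```python
from h import *
p=get_image("wrist"); f=p["frame"]; print(ctrl.get_obs()["ee_pos"],ctrl.get_obs()["width"])
hsv=cv2.cvtColor(f,cv2.COLOR_BGR2HSV)
pl=((hsv[...,1]<40)&(hsv[...,2]>150)).astype(np.uint8)
c=max(cv2.findContours(pl,cv2.RETR_EXTERNAL,cv2.CHAIN_APPROX_NONE)[0],key=cv2.contourArea)
v,u=np.nonzero(cv2.erode(cv2.drawContours(np.zeros_like(pl),[c],-1,1,-1)&pl,np.ones((3,3))))
w=world(p,u,v); k=abs(w[:,2]-26)<8; w=w[k]; A=np.c_[w[:,:2]-w[:,:2].mean(0),np.ones(len(w))]; print(len(w),np.median(w,0),np.linalg.lstsq(A,w[:,2],rcond=None)[0])
q=get_image("scene")
cv2.imwrite("pics/f.png",cv2.resize(np.hstack([f,q["frame"]]),(800,300)))
```

```text
[468.42432935 316.62522414 134.78826154] 44.08432693267229
0 [nan nan nan] [0. 0. 0.]<stdin>:7: RuntimeWarning: Mean of empty slice.
  ret = um.true_divide(
  return _methods._mean(a, axis=axis, dtype=dtype,
```

View pics/f.png

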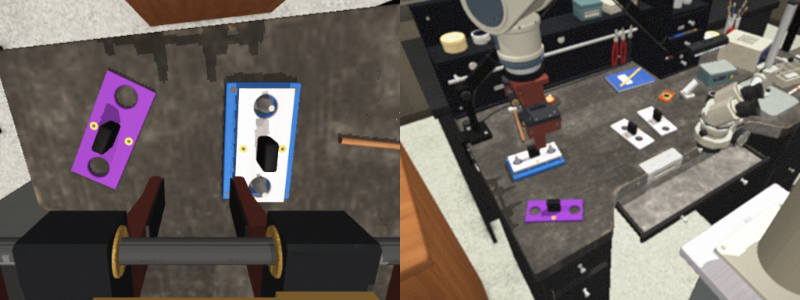

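The plate lies on the jig at (262,145) in the wrist half, with both studs through its holes, and the other plates have not moved. I check height and tilt before handing in.

Run:
```python
from h import *
p=get_image("wrist"); hsv=cv2.cvtColor(p["frame"],cv2.COLOR_BGR2HSV)
v,u=np.mgrid[112:255,303:383]; v,u=v.ravel(),u.ravel(); w=world(p,u,v)
k=(w[:,2]>16)&(w[:,2]<40)&(hsv[v,u,1]<50)&(hsv[v,u,2]>150); w=w[k]
A=np.c_[w[:,:2]-w[:,:2].mean(0),np.ones(len(w))]; s=np.linalg.lstsq(A,w[:,2],rcond=None)[0]
print(len(w),np.median(w,0),s)
if len(w)>1000 and abs(s[2]-26)<2.5 and abs(s[:2]).max()<.03: print(close_job())
```

```text
6103 [541.74521607 327.24095223  25.89422051] [-7.02784942e-04 -1.36473625e-04  2.58853554e+01]
the job is handed in; nothing more can be done
None
```

I put the wide plate on the jig with both studs through its holes before letting go. It lies flat and fully home, with its top measured at 25.9 mm against 26 mm expected and no tilt. The job was handed in at about 8.5 s, and the other plates look unmoved.

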